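# Draw a stand rod out through the slot of a rod bin and lay it in the tray

## Task

Draw the long round support rod out of the grey bin through its slot, then lay it down flat inside the shallow plastic tray. Leave the short flat bar where it is in the other slot.

Things in the scene. Friction and masses are not known exactly. Their poses are not given: they have to be found in the camera images.
- stand_rod: Round steel rod, 12 mm thick, 200 mm long, 0.12 kg. Origin mid-rod; its x axis runs along it, outer end at x -100, inner end at +100 mm. At first it leans about 25 deg from level: inner end on the bin floor at the rear wall, resting on a slot's sill; the outer 70 mm (x -30 to -100) rises out in front, free to grip. Drawn 130 to 150 mm out along its own tilted axis, it is free of the slot.
- flat_bar: Flat steel bar, 20 mm wide, 5 mm thick, 160 mm long, leaning in the same way (about 25 deg) out of the other slot with about 30 mm of it outside. It stays there. Origin 100 mm from its inner end; its x axis runs along it towards the inner end.
- rod_bin: Fixed grey bin, slots towards the robot, 125 mm deep (x), 160 wide (y), 100 high (z), walls and floor 4 mm, bars across its top: nothing can be lifted out. Origin under its centre. Its front wall (outer face x -62.5 mm) has two upright slots at y +40 and -40 mm, 24 mm wide, open from 55 to 88 mm height, closed above. Either may hold the rod. 320 mm high binders stand to its left.
- rod_tray: Fixed open shallow plastic tray, 260 mm (its x) by 130 mm (its y), 18 mm high, walls and floor 4 mm. Origin under its centre. The rod fits in along the tray's x.

How it is judged:
By the outcome, as a careful person would: the job done as asked, in the order asked, and still so for the second after the job is handed in, with the robot touching nothing.
It also fails if it takes over 42 s, if anything falls off the work surface, if the arm or the gripper's body presses on something with over 40 N, if the wrist force passes 120 N, or if a joint passes its speed limit or range.

## Robot

A 7-joint arm with a two-finger parallel gripper is mounted at the origin on the work surface; the furniture and walls round the work are solid. World frame = base frame: x ahead of the robot, y to its left, z up, the work surface at z = 0. Lengths are in m, angles in rad, forces in N, time in s.
With the tool pointing down it reaches from about 0.4 to 0.875 m from the base axis. Payload 6.5 kg.
Tool frame: the origin (TCP) lies at the very end of the fingers, on their centre line; the grasp point (between the pads) lies 19 mm behind it (bot.grip_point_offset is the distance from the TCP to the grasp point, in m); z points along the fingers, y is the line along which they close (so a half turn about z gives the same grasp; the last joint's range is limited). The gripper opens to 85 mm and grips with 20 to 120 N. Pads are 22 mm wide; open, the fingers measure 114 mm over their backs; the gripper's body (76 mm by 85 mm) begins 54 mm behind the grasp point. The pads swing forward as they close: fully open they stand 13 mm farther back than shut.
Start: joints at [1.273, 0.536, -0.004, 1.538, 0.003, 1.067, -0.071], TCP at [0.149, -0.633, 0.231] pointing down, gripper open.
Joint ranges: [-2.7, 2.7], [-0.37, 2.16], [-1.27, 1.26], [0.24, 2.4], [-1.31, 4.45], [0.19, 1.91], [-2.76, 2.76]. Speed limits (rad/s): [2.39, 2.39, 3.14, 3.14, 3.14, 3.14, 3.14].

## Interface

Orientations are given as [roll, pitch, yaw] about the fixed x, y, z axes, in that order (R = Rz(yaw) Ry(pitch) Rx(roll)).
In Python, from station import bot gives the robot as it stands.
- The arm moves only by the shell command python3 -m handwheel 'ROWS' [FORCE]. ROWS is JSON, a list of rows, each an object with "delta_rot": the turn, a rotation vector about the tool's x, y, z in degrees, a list of three; "linear": the shift along the tool's x, y, z in m, a list of three; "hand": the opening, from -1 (shut) to 1 (fully open). A call has 1 to 12 rows; each row is the pose to reach, as a shift and turn from the pose commanded when the call began, along the tool's axes at that moment; what a row does not reach only later rows make up. A row lasts 1/12 s, in which the tool goes at most 41.7 mm and 7.16 degrees, less where a joint would pass 70% of its speed; a pose out of reach is approached as far as the arm can. A call with a gripper value outside its range is refused whole. The fingers move at their own pace and stop on an object; FORCE is the grip in N (left out, the last holds). Time passes only in rows, so rows that repeat a pose let the fingers close. It gives the time, the measured TCP pose, the force, the opening and the grip force at its end, in the units of the state.
- bot.state(): the state, without advancing time (a new reading comes with each control period).
- bot.snapshot(name): name is "side" or "top"; returns a dict with "img" (400x640x3 uint8, red, green, blue), "fov_y" (degrees; the focal length in pixels is half the picture's height over the tangent of half this angle, whatever the lens; pixels are square), "cx", "cy" (the principal point, pixels), "distortion" ([k1, k2, p1, p2, k3] as OpenCV has them; the pictures are not rectified), "rvec" (rotation vector, rad) and "tvec" (3), from world to camera coordinates, as OpenCV has them. Camera axes: x right, y down, z forward; pixel columns grow to the right and rows downward; lengths in m; the calibration is good to about 2 mm. A picture is of the moment at which its call begins. There is no depth.
- bot.close_job(): hands the job in; it is judged then, once.
The state is a dict: "t": time; "joint_pos": joint angles; "qd": joint speeds; "effort": joint torques, N m; "tool_pos": TCP position; "tool_rot": TCP orientation; "wrist_force": force on the tool from outside, world axes, zero at the start; "ft_torque": the same for the moment, N m; "gripper_width": finger opening in m; "finger_force": force on a finger pad.
Only numpy, scipy, OpenCV 4.12 (cv2) and the standard library are available. Lean on these libraries where they do the work, as an engineer would, in place of code of your own. Each camera call takes 0.05 s, during which the arm holds its last target. There are 200 camera calls.

## Working session

There is one attempt and no reset: what is moved stays moved. The work goes in short steps, Python scripts to look and compute and a shell command to move; the robot and the scene stay as the last step left them, time stands still between calls to the robot, and variables do not carry over. Pictures are saved under pics/ and viewed, at most 11 in all, crops included, and the job is handed in when it is done.

```bash
mkdir -p pics; ls; python3 - <<'E'
from station import bot
import cv2,json
for n in("top","side"):
    s=bot.snapshot(n); cv2.imwrite(f"pics/{n}0.png",s.pop("img")[:,:,::-1]); print(n,s)
print(bot.state())
E
```

```text
pics
top {'fov_y': 47.257189627693705, 'cx': 326.09777540714254, 'cy': 198.86159013232816, 'distortion': array([-0.1022905,  0.       ,  0.       ,  0.       ,  0.       ]), 'rvec': array([ 2.11952531, -2.18588859,  0.09451593]), 'tvec': array([-0.15015798,  0.56881324,  0.8694187 ])}
side {'fov_y': 45.849804689426435, 'cx': 319.9741932091087, 'cy': 200.91848815856181, 'distortion': array([-0.08192961,  0.        ,  0.        ,  0.        ,  0.        ]), 'rvec': array([ 2.15539029, -0.38634704,  0.19326667]), 'tvec': array([-0.60861099,  0.05962995,  0.87243346])}
{'t': 0.1, 'joint_pos': array([ 1.27277139,  0.53710474, -0.00437698,  1.53873843,  0.0026178 ,
        1.06727842, -0.0712025 ]), 'qd': array([ 0.00030993, -0.00223692,  0.00080195, -0.00108996,  0.00059543,
       -0.00030312, -0.00062501]), 'effort': array([ 2.44010298e-03, -5.84571612e+01,  1.05190940e+00, -2.59778202e+01,
        1.26632492e-02,  4.62960583e-03, -3.72423960e-05]), 'tool_pos': array([ 0.14916112, -0.63209598,  0.23050599]), 'tool_rot': array([-3.14007684e+00,  1.59745738e-04,  2.31849811e-01]), 'wrist_force': array([ 0.59662212, -0.03235806, -0.03614586]), 'ft_torque': array([ 0.02081453, -0.00353696,  0.02897752]), 'finger_force': 0.0, 'gripper_width': 0.08508336301558155}
```

View pics/top0.png

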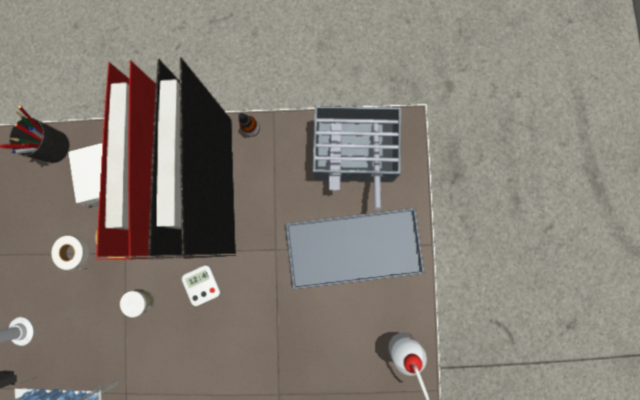

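View pics/side0.png

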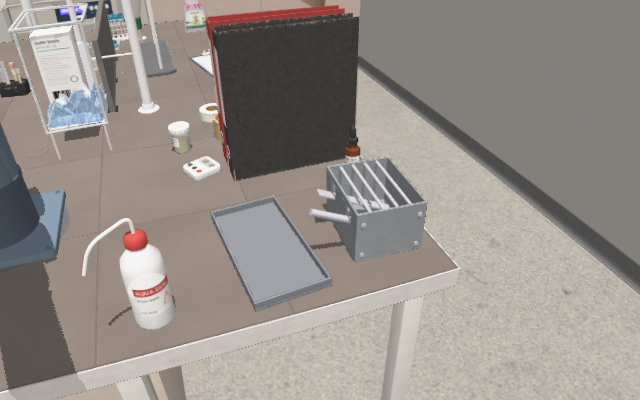

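The rod is in the slot on the right in the top view, with its outer end at about (377,207). The flat bar is at about (335,188), and the tray corners are about (287,225), (414,210), (422,271) and (294,287). I'll enlarge both views next.

```bash
python3 - <<'E'
import cv2,numpy as np
a=cv2.imread("pics/top0.png")[90:300,275:440]; b=cv2.imread("pics/side0.png")[150:310,205:435]
a=cv2.resize(a[:130],None,fx=4.5,fy=4.5,interpolation=cv2.INTER_CUBIC); b=cv2.resize(b[:110,80:],None,fx=5,fy=5,interpolation=cv2.INTER_CUBIC)
print(a.shape,b.shape)
cv2.imwrite("pics/topc.png",a);cv2.imwrite("pics/sidec.png",b)
E
```

```text
(585, 742, 3) (550, 750, 3)
```

View pics/topc.png

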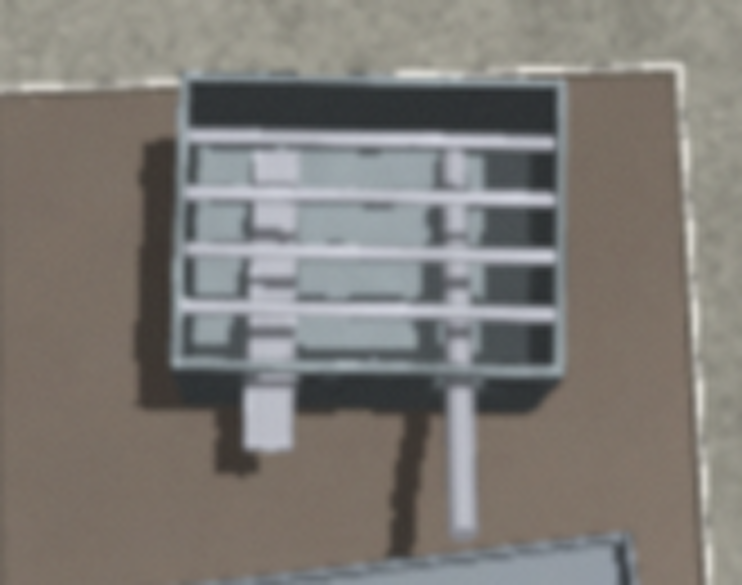

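View pics/sidec.png

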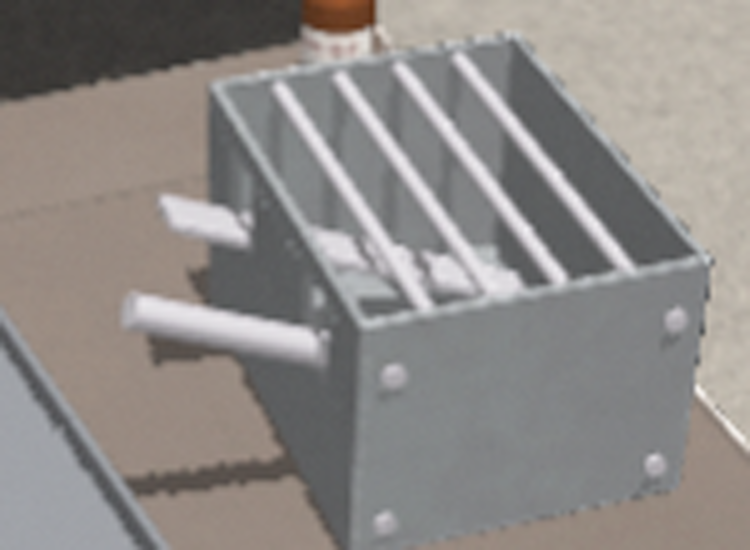

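The top crop shows the bin's rim corners at (186,75), (564,84), (563,374) and (172,367), and the rod running from (459,382) to (462,535). In the side crop the rod runs from (322,348) to its outer end at (132,308), and the rim corners are (212,84), (360,322), (706,260) and (515,37).

```bash
cat > h.py <<'E'
import numpy as np,cv2
from scipy.optimize import least_squares
from scipy.spatial.transform import Rotation as R
def cam(s):
    f=200/np.tan(np.radians(s["fov_y"]/2)); return np.array([[f,0,s["cx"]],[0,f,s["cy"]],[0,0,1]]),s["distortion"],s["rvec"],s["tvec"]
def proj(c,P): return cv2.projectPoints(np.array(P,float).reshape(-1,3),c[2],c[3],c[0],c[1])[0].reshape(-1,2)
def plane(c,px,z):
    u=cv2.undistortPoints(np.array(px,float).reshape(-1,1,2),c[0],c[1]).reshape(-1,2); M=R.from_rotvec(c[2]).as_matrix()
    o=-M.T@c[3]; d=np.c_[u,np.ones(len(u))]@M; return o+d*((z-o[2])/d[:,2])[:,None]
def tri(ca,a,cb,b): return least_squares(lambda P:np.r_[proj(ca,P)[0]-a,proj(cb,P)[0]-b],[.6,-.4,.1])
E
python3 - <<'E'
from station import bot
from h import *
np.set_printoptions(precision=4,suppress=True)
T=cam(bot.snapshot("top"));S=cam(bot.snapshot("side"))
t=lambda p:np.array([275,90])+np.array(p)/4.5-.4; s=lambda p:np.array([285,150])+np.array(p)/5-.4
a=[(186,75),(564,84),(563,374),(172,367)]; b=[(515,37),(706,260),(360,322),(212,84)]
print("binT",plane(T,t(a),.1)); print("binS",plane(S,s(b),.1))
print("trayT",plane(T,[(287,225),(414,210),(422,271),(294,287)],.018))
print("trayS",plane(S,[(211,212),(272,198),(329,279),(257,303)],.018))
for p,q in(((462,535),(132,308)),((459,382),(322,348))):
    r=tri(T,t(p),S,s(q)); print("rod",r.x,r.fun)
r=[bot.state()[k] for k in("tool_pos","tool_rot","t")];print(r)
E
```

```text
binT [[ 0.7301 -0.1553  0.1   ]
 [ 0.7209 -0.3113  0.1   ]
 [ 0.5996 -0.3046  0.1   ]
 [ 0.6077 -0.1464  0.1   ]]
binS [[ 0.7269 -0.1598  0.1   ]
 [ 0.7191 -0.3137  0.1   ]
 [ 0.5987 -0.3048  0.1   ]
 [ 0.607  -0.1517  0.1   ]]
trayT [[ 0.5155 -0.0882  0.018 ]
 [ 0.5374 -0.3412  0.018 ]
 [ 0.4168 -0.3512  0.018 ]
 [ 0.3933 -0.0993  0.018 ]]
trayS [[ 0.3908 -0.1025  0.018 ]
 [ 0.5118 -0.0983  0.018 ]
 [ 0.5362 -0.3472  0.018 ]
 [ 0.4169 -0.3572  0.018 ]]
rod [ 0.5368 -0.2618  0.0918] [ 0.059  -0.2746 -0.2472  0.0382]
rod [ 0.6038 -0.2659  0.0606] [-0.0428  0.1673  0.151  -0.0288]
[array([ 0.1492, -0.6322,  0.2307]), array([-3.1405,  0.0001,  0.2318]), 0.2]
```

The rod's outer end comes out at (0.537,-0.262,0.092), with a tilt of 25° and a yaw of about -3.4°. That agrees with the stated 70 mm overhang and the sill height. The grasp will be 25 mm from the outer end, near the fingertips so the rod can be laid low in the tray.

```bash
cat >> h.py <<'E'
def go(bot,p,rpy):
    s=bot.state(); A=R.from_euler("xyz",s["tool_rot"]); B=R.from_euler("xyz",rpy,degrees=True)
    rv=np.degrees((A.inv()*B).as_rotvec()); l=A.inv().apply(np.array(p)-s["tool_pos"])
    print("rot",rv.round(2),"lin",l.round(4),"rows>=",np.linalg.norm(rv)/7.16,np.linalg.norm(l)/.0417,"q",s["joint_pos"].round(2),"t",s["t"])
d=R.from_euler("xyz",[0,25,-3.4],degrees=True).apply([1,0,0]); n=R.from_euler("xyz",[180,25,-3.4],degrees=True).apply([0,0,1])
G=np.array([.5368,-.2618,.0918])+.025*d
E
python3 - <<'E'
from station import bot
from h import *
print(G)
go(bot,[.149,-.633,.33],[180,0,13.28])
go(bot,G-.08*n+[0,0,.08],[180,25,-3.4])
c=cam(bot.snapshot("side")); print(plane(c,[(155,318)],0), plane(c,[(130,222)],.15))
E
```

```text
[ 0.55941781 -0.26314375  0.08123454]
rot [-0.06  0.01  0.  ] lin [-0.0004  0.0006 -0.0993] rows>= 0.008794272802022341 2.380410187773744 q [ 1.27  0.54 -0.    1.54  0.    1.07 -0.07] t 0.2
rot [  3.58 -24.81  16.43] lin [ 0.5164 -0.2553 -0.0028] rows>= 4.185734894333785 13.814829063385465 q [ 1.27  0.54 -0.    1.54  0.    1.07 -0.07] t 0.2
[[ 0.26654135 -0.31770151  0.        ]] [[ 0.26667624 -0.27227038  0.15      ]]
```

```bash
python3 -m handwheel '[{"delta_rot":[0,0,0],"linear":[0,0,-0.04],"hand":0.3},{"delta_rot":[0,0,0],"linear":[0,0,-0.08],"hand":0.3},{"delta_rot":[0,0,0],"linear":[0.02,-0.01,-0.11],"hand":0.3},{"delta_rot":[0,0,0],"linear":[0.05,-0.03,-0.11],"hand":0.3},{"delta_rot":[0,0,4],"linear":[0.09,-0.05,-0.11],"hand":0.3},{"delta_rot":[0,0,8],"linear":[0.12,-0.07,-0.11],"hand":0.3},{"delta_rot":[0,0,12],"linear":[0.155,-0.085,-0.11],"hand":0.3},{"delta_rot":[0,0,16],"linear":[0.19,-0.1,-0.11],"hand":0.3},{"delta_rot":[0,0,16],"linear":[0.225,-0.115,-0.11],"hand":0.3},{"delta_rot":[0,0,16],"linear":[0.26,-0.13,-0.11],"hand":0.3},{"delta_rot":[0,0,16],"linear":[0.26,-0.13,-0.11],"hand":0.3}]'
python3 - <<'E'
from station import bot
from h import *
go(bot,G-.08*n+[0,0,.06],[180,25,-3.4])
E
```

```text
t: 1.17
tool_pos: [0.3805, -0.4394, 0.3413]
tool_rot: [-3.138, -0.004, -0.035]
wrist_force: [1.8, 1.0, 0.9]
gripper_width: 0.0557
finger_force: 0.0
rot [  0.09 -25.23   1.42] lin [ 0.2059 -0.1811  0.1291] rows>= 3.529985305977568 7.266905638215852 q [ 0.84  0.32 -0.08  1.59  0.02  1.23 -0.84] t 1.1667
```

```bash
python3 -m handwheel '[{"delta_rot":[0,-3,0],"linear":[0.025,-0.022,0.01],"hand":0.3},{"delta_rot":[0,-6,0],"linear":[0.05,-0.045,0.02],"hand":0.3},{"delta_rot":[0,-9,0.5],"linear":[0.075,-0.068,0.035],"hand":0.3},{"delta_rot":[0,-13,1],"linear":[0.1,-0.09,0.05],"hand":0.3},{"delta_rot":[0,-17,1],"linear":[0.13,-0.115,0.07],"hand":0.3},{"delta_rot":[0,-21,1.4],"linear":[0.155,-0.135,0.09],"hand":0.3},{"delta_rot":[0,-25.2,1.4],"linear":[0.18,-0.16,0.11],"hand":0.3},{"delta_rot":[0,-25.2,1.4],"linear":[0.206,-0.181,0.129],"hand":0.3},{"delta_rot":[0,-25.2,1.4],"linear":[0.206,-0.181,0.129],"hand":0.3},{"delta_rot":[0,-25.2,1.4],"linear":[0.206,-0.181,0.129],"hand":0.3}]'
python3 - <<'E'
from station import bot
from h import *
go(bot,G+.010*n,[180,25,-3.4])
for k,(x0,y0,w,h) in {"top":(320,120,120,100),"side":(270,90,150,130)}.items():
    im=bot.snapshot(k)["img"][y0:y0+h,x0:x0+w,::-1]; cv2.imwrite(f"pics/{k}1.png",cv2.resize(im,(w*4,h*4),interpolation=cv2.INTER_CUBIC))
a=cv2.imread("pics/top1.png");b=cv2.imread("pics/side1.png")[:520,:]
H=max(a.shape[0],b.shape[0]); f=np.zeros((H,a.shape[1]+b.shape[1],3),np.uint8); f[:a.shape[0],:a.shape[1]]=a; f[:b.shape[0],a.shape[1]:]=b
cv2.imwrite("pics/both1.png",cv2.resize(f,None,fx=.74,fy=.74,interpolation=cv2.INTER_AREA))
E
```

```text
t: 2.0
tool_pos: [0.5876, -0.2724, 0.2093]
tool_rot: [3.139, 0.443, -0.068]
wrist_force: [-0.4, -0.4, 1.0]
gripper_width: 0.0555
finger_force: 0.0
rot [-0.05  0.41 -0.43] lin [ 0.029  -0.0077  0.138 ] rows>= 0.08314651724513264 3.3864909984774254 q [ 0.36  0.83 -0.09  1.14  0.16  1.6  -1.39] t 2.0
```

View pics/both1.png

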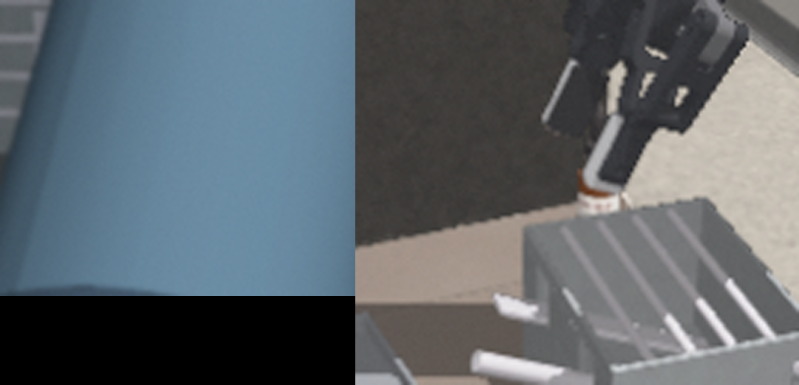

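The top camera is blocked by the arm. The side view shows the open fingers above the bin, in line as planned. I'll shift first and then go down along the tool axis.

```bash
python3 -m handwheel '[{"delta_rot":[0,0.2,-0.2],"linear":[0.015,-0.004,0],"hand":0.3},{"delta_rot":[0,0.4,-0.4],"linear":[0.029,-0.0077,0.02],"hand":0.3},{"delta_rot":[0,0.4,-0.4],"linear":[0.029,-0.0077,0.045],"hand":0.3},{"delta_rot":[0,0.4,-0.4],"linear":[0.029,-0.0077,0.07],"hand":0.3},{"delta_rot":[0,0.4,-0.4],"linear":[0.029,-0.0077,0.09],"hand":0.3},{"delta_rot":[0,0.4,-0.4],"linear":[0.029,-0.0077,0.1],"hand":0.3},{"delta_rot":[0,0.4,-0.4],"linear":[0.029,-0.0077,0.1],"hand":0.3}]'
python3 - <<'E'
from station import bot
from h import *
go(bot,G+.010*n,[180,25,-3.4])
s=bot.snapshot("side");x0,y0,w,h=270,120,150,120
cv2.imwrite("pics/s2.png",cv2.resize(s["img"][y0:y0+h,x0:x0+w,::-1],(w*5,h*5),interpolation=cv2.INTER_CUBIC))
E
```

```text
t: 2.68
tool_pos: [0.5686, -0.2686, 0.1089]
tool_rot: [3.138, 0.436, -0.069]
wrist_force: [0.2, 0.8, -0.3]
gripper_width: 0.0554
finger_force: 0.0
rot [-0.04 -0.04 -0.48] lin [ 0.0031 -0.0049  0.0391] rows>= 0.06813396818992448 0.9476561704697304 q [ 0.37  0.89 -0.1   1.27  0.17  1.41 -1.41] t 2.6833
```

View pics/s2.png

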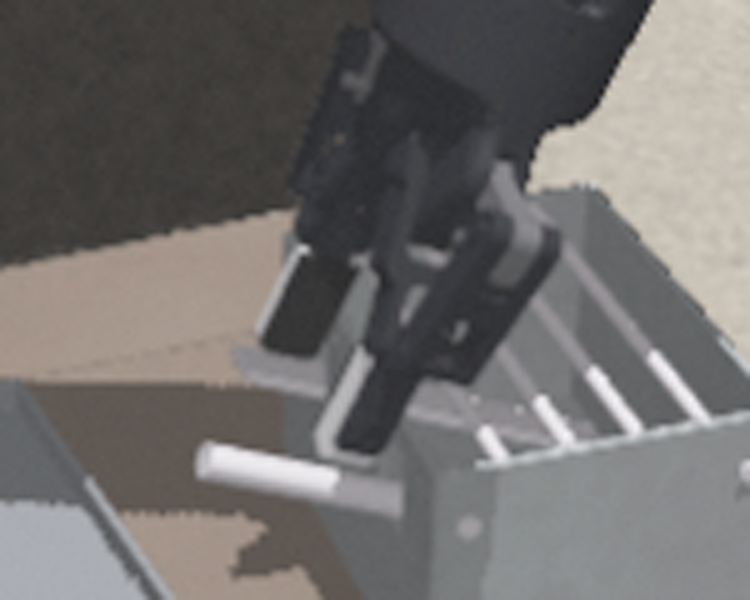

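The fingers straddle the rod from above. Its outer end is at crop (205,462), and the finger clears the bin's rim. Next is the final descent, then closing.

```bash
python3 -m handwheel '[{"delta_rot":[0,0,-0.5],"linear":[0.001,-0.004,0.012],"hand":0.3},{"delta_rot":[0,0,-0.5],"linear":[0.001,-0.005,0.025],"hand":0.3},{"delta_rot":[0,0,-0.5],"linear":[0.001,-0.005,0.039],"hand":0.3},{"delta_rot":[0,0,-0.5],"linear":[0.001,-0.005,0.039],"hand":0.3},{"delta_rot":[0,0,-0.5],"linear":[0.001,-0.005,0.039],"hand":0.3},{"delta_rot":[0,0,-0.5],"linear":[0.001,-0.005,0.039],"hand":-1},{"delta_rot":[0,0,-0.5],"linear":[0.001,-0.005,0.039],"hand":-1},{"delta_rot":[0,0,-0.5],"linear":[0.001,-0.005,0.039],"hand":-1},{"delta_rot":[0,0,-0.5],"linear":[0.001,-0.005,0.039],"hand":-1},{"delta_rot":[0,0,-0.5],"linear":[0.001,-0.005,0.039],"hand":-1},{"delta_rot":[0,0,-0.5],"linear":[0.001,-0.005,0.039],"hand":-1},{"delta_rot":[0,0,-0.5],"linear":[0.001,-0.005,0.039],"hand":-1}]' 60
python3 -c "
from station import bot
from h import *
go(bot,G+.010*n-.16*d,[180,25,-3.4]);print(bot.state()['ft_torque'])"
```

```text
t: 3.73
tool_pos: [0.5565, -0.2612, 0.0739]
tool_rot: [-3.14, 0.432, -0.056]
wrist_force: [1.9, -0.2, 1.7]
gripper_width: 0.0098
finger_force: 58.5
rot [ 0.01 -0.27  0.16] lin [-0.1604  0.0013  0.0013] rows>= 0.043474248786442155 3.8462472963854117 q [ 0.37  0.91 -0.1   1.33  0.18  1.33 -1.42] t 3.7333
[-0.12430079 -0.67127511  0.0022912 ]
```

```bash
python3 -m handwheel '[{"delta_rot":[0,0,0],"linear":[-0.003,0,0],"hand":-1},{"delta_rot":[0,0,0],"linear":[-0.008,0,0],"hand":-1},{"delta_rot":[0,0,0],"linear":[-0.015,0,0],"hand":-1},{"delta_rot":[0,0,0],"linear":[-0.022,0,0],"hand":-1},{"delta_rot":[0,0,0],"linear":[-0.03,0,0],"hand":-1},{"delta_rot":[0,0,0],"linear":[-0.03,0,0],"hand":-1}]' 80
python3 - <<'E'
from station import bot
from h import *
go(bot,G+.010*n-.16*d,[180,25,-3.4]);print(bot.state()['ft_torque'])
s=bot.snapshot("side");x0,y0,w,h=250,120,150,120
cv2.imwrite("pics/s3.png",cv2.resize(s["img"][y0:y0+h,x0:x0+w,::-1],(w*5,h*5),interpolation=cv2.INTER_CUBIC))
E
```

```text
t: 4.23
tool_pos: [0.5267, -0.2601, 0.0872]
tool_rot: [-3.141, 0.435, -0.057]
wrist_force: [-0.7, -0.0, 1.1]
gripper_width: 0.0088
finger_force: 79.2
rot [-0.   -0.09  0.1 ] lin [-0.1277  0.0009  0.0013] rows>= 0.018726513540317485 3.0636887673345115 q [ 0.38  0.85 -0.1   1.42  0.18  1.3  -1.42] t 4.2333
[-0.05519057 -0.38128352  0.01427422]
```

View pics/s3.png

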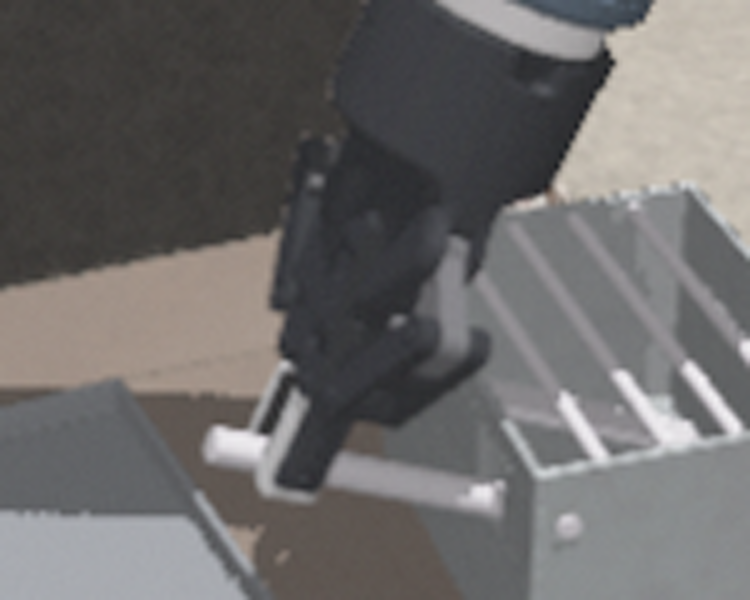

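The rod is held near its outer end, which is at crop (215,445). It has come out about 30 mm and is still in the slot, with little force on the wrist. I'll pull the rest of it out.

```bash
python3 -m handwheel '[{"delta_rot":[0,0,0],"linear":[-0.01,0,0],"hand":-1},{"delta_rot":[0,0,0],"linear":[-0.023,0,0],"hand":-1},{"delta_rot":[0,0,0],"linear":[-0.038,0,0],"hand":-1},{"delta_rot":[0,0,0],"linear":[-0.053,0,0],"hand":-1},{"delta_rot":[0,0,0],"linear":[-0.068,0,0],"hand":-1},{"delta_rot":[0,0,0],"linear":[-0.083,0,0],"hand":-1},{"delta_rot":[0,0,0],"linear":[-0.098,0,0],"hand":-1},{"delta_rot":[0,0,0],"linear":[-0.113,0,0],"hand":-1},{"delta_rot":[0,0,0],"linear":[-0.128,0,0],"hand":-1},{"delta_rot":[0,0,0],"linear":[-0.135,0,0],"hand":-1},{"delta_rot":[0,0,0],"linear":[-0.135,0,0],"hand":-1}]' 80
python3 - <<'E'
from station import bot
from h import *
p=bot.state()["tool_pos"]; print(bot.state()["ft_torque"])
go(bot,p+[0,0,.06],[180,0,-3.4])
s=bot.snapshot("side");x0,y0,w,h=220,110,180,140
cv2.imwrite("pics/s4.png",cv2.resize(s["img"][y0:y0+h,x0:x0+w,::-1],(w*4,h*4),interpolation=cv2.INTER_CUBIC))
E
```

```text
t: 5.2
tool_pos: [0.4047, -0.2529, 0.1431]
tool_rot: [-3.14, 0.435, -0.057]
wrist_force: [0.8, -0.4, -1.9]
gripper_width: 0.0086
finger_force: 79.0
[ 0.00849912 -0.50398451 -0.03484287]
rot [-0.04 24.9   0.09] lin [-0.0253 -0.0001 -0.0544] rows>= 3.4774455213048823 1.4388489208633088 q [ 0.45  0.61 -0.11  1.74  0.19  1.22 -1.38] t 5.2
```

View pics/s4.png

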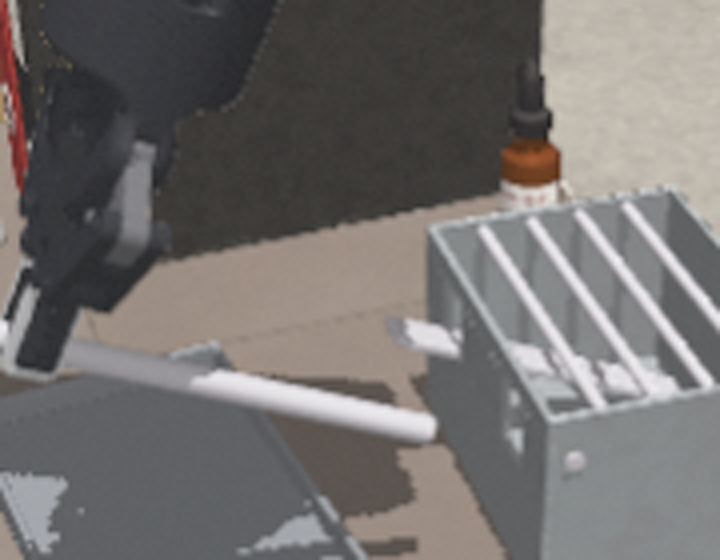

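The rod is clear of the slot, with its inner end at crop (430,430), and the flat bar hasn't moved. I'll lift it and level it.

```bash
python3 -m handwheel '[{"delta_rot":[0,0,0],"linear":[-0.01,0,-0.02],"hand":-1},{"delta_rot":[0,4,0],"linear":[-0.02,0,-0.043],"hand":-1},{"delta_rot":[0,9,0],"linear":[-0.025,0,-0.054],"hand":-1},{"delta_rot":[0,14,0],"linear":[-0.025,0,-0.054],"hand":-1},{"delta_rot":[0,19,0],"linear":[-0.025,0,-0.054],"hand":-1},{"delta_rot":[0,24.9,0],"linear":[-0.025,0,-0.054],"hand":-1},{"delta_rot":[0,24.9,0],"linear":[-0.025,0,-0.054],"hand":-1}]' 80
python3 -c "
from station import bot
from h import *
go(bot,[.472,-.298,.2],[180,0,47])
go(bot,[.472,-.298,.2],[180,0,95.4])"
```

```text
t: 5.83
tool_pos: [0.4032, -0.253, 0.202]
tool_rot: [-3.14, -0.003, -0.06]
wrist_force: [-1.0, -0.1, -2.1]
gripper_width: 0.0086
finger_force: 79.0
rot [-1.000e-02 -1.700e-01 -5.042e+01] lin [0.0714 0.0408 0.0021] rows>= 7.041542053195236 1.971754271681646 q [ 0.61  0.29 -0.16  2.01  0.06  0.85 -1.22] t 5.8333
rot [ 7.000e-02 -1.700e-01 -9.882e+01] lin [0.0714 0.0408 0.0021] rows>= 13.801298565413733 1.971754271681646 q [ 0.61  0.29 -0.16  2.01  0.06  0.85 -1.22] t 5.8333
```

```bash
python3 -m handwheel '[{"delta_rot":[0,0,-4],"linear":[0.005,0.003,0],"hand":-1},{"delta_rot":[0,0,-9],"linear":[0.012,0.007,0],"hand":-1},{"delta_rot":[0,0,-14],"linear":[0.02,0.012,0],"hand":-1},{"delta_rot":[0,0,-19],"linear":[0.03,0.018,0],"hand":-1},{"delta_rot":[0,0,-24],"linear":[0.04,0.023,0],"hand":-1},{"delta_rot":[0,0,-29],"linear":[0.05,0.028,0],"hand":-1},{"delta_rot":[0,0,-34],"linear":[0.06,0.034,0],"hand":-1},{"delta_rot":[0,0,-39],"linear":[0.071,0.041,0],"hand":-1},{"delta_rot":[0,0,-44],"linear":[0.071,0.041,0],"hand":-1},{"delta_rot":[0,0,-48],"linear":[0.071,0.041,0],"hand":-1},{"delta_rot":[0,0,-50],"linear":[0.071,0.041,0],"hand":-1},{"delta_rot":[0,0,-50],"linear":[0.071,0.041,0],"hand":-1}]' 80
python3 -m handwheel '[{"delta_rot":[0,0,-4],"linear":[0,0,0],"hand":-1},{"delta_rot":[0,0,-9],"linear":[0,0,0],"hand":-1},{"delta_rot":[0,0,-14],"linear":[0,0,0],"hand":-1},{"delta_rot":[0,0,-19],"linear":[0,0,0],"hand":-1},{"delta_rot":[0,0,-24],"linear":[0,0,0],"hand":-1},{"delta_rot":[0,0,-29],"linear":[0,0,0],"hand":-1},{"delta_rot":[0,0,-34],"linear":[0,0,0],"hand":-1},{"delta_rot":[0,0,-39],"linear":[0,0,0],"hand":-1},{"delta_rot":[0,0,-44],"linear":[0,0,0],"hand":-1},{"delta_rot":[0,0,-47],"linear":[0,0,0],"hand":-1},{"delta_rot":[0,0,-48.5],"linear":[0,0,0],"hand":-1},{"delta_rot":[0,0,-48.5],"linear":[0,0,0],"hand":-1}]' 80
python3 - <<'E'
from station import bot
from h import *
go(bot,[.472,-.298,.06],[180,0,95.4])
for k in ("side","top"): cv2.imwrite(f"pics/{k}5.png",bot.snapshot(k)["img"][:,:,::-1])
a=cv2.imread("pics/side5.png")[100:320,180:400];b=cv2.imread("pics/top5.png")[190:300,270:440]
a=cv2.resize(a,(400,400));b=cv2.resize(b,(400,259));f=np.zeros((400,800,3),np.uint8);f[:,:400]=a;f[:259,400:]=b
cv2.imwrite("pics/b5.png",f)
E
```

```text
t: 6.83
tool_pos: [0.4758, -0.2975, 0.2016]
tool_rot: [-3.14, -0.002, 0.818]
wrist_force: [0.4, -0.5, -1.9]
gripper_width: 0.0085
finger_force: 79.0
t: 7.83
tool_pos: [0.4754, -0.2977, 0.202]
tool_rot: [3.14, -0.002, 1.662]
wrist_force: [0.6, -0.1, -2.3]
gripper_width: 0.0085
finger_force: 79.0
rot [ 0.07 -0.1  -0.18] lin [-0.0003 -0.0036  0.142 ] rows>= 0.03097461932789179 3.406919703719103 q [ 0.87  0.47 -0.51  1.78  0.27  0.96  0.34] t 7.8333
```

View pics/b5.png

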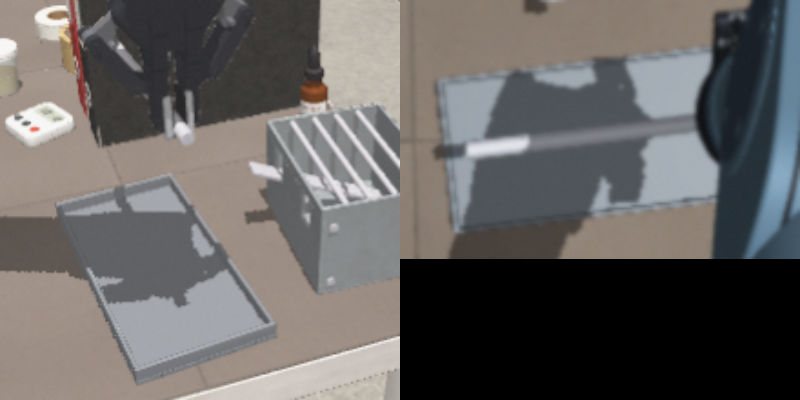

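The rod is level over the tray and parallel to it. Its inner end is at about (298.5,254) in the top picture, and its outer end is at about (281,173) in the side picture. I'll check both against where they should be.

```bash
python3 - <<'E'
from station import bot
from h import *
T=cam(bot.snapshot("top"));S=cam(bot.snapshot("side"))
for z in(.18,.21,.24): print(z,plane(T,[(298.5,253.7)],z)[0],plane(S,[(281,173)],z)[0])
E
```

```text
0.18 [ 0.45917248 -0.12360381  0.18      ] [ 0.48890728 -0.27014081  0.18      ]
0.21 [ 0.45935697 -0.12617371  0.21      ] [ 0.47672457 -0.31744513  0.21      ]
0.24 [ 0.45954147 -0.12874361  0.24      ] [ 0.46454186 -0.36474945  0.24      ]
```

The rod's centre is at about (0.468,-0.222), which is the tray's centre, and the measured length is about 195 mm, so it all agrees. I'll lower it.

```bash
python3 -m handwheel '[{"delta_rot":[0,0,0],"linear":[0,-0.003,0.015],"hand":-1},{"delta_rot":[0,0,0],"linear":[0,-0.003,0.035],"hand":-1},{"delta_rot":[0,0,0],"linear":[0,-0.003,0.055],"hand":-1},{"delta_rot":[0,0,0],"linear":[0,-0.003,0.075],"hand":-1},{"delta_rot":[0,0,0],"linear":[0,-0.003,0.095],"hand":-1},{"delta_rot":[0,0,0],"linear":[0,-0.003,0.115],"hand":-1},{"delta_rot":[0,0,0],"linear":[0,-0.003,0.135],"hand":-1},{"delta_rot":[0,0,0],"linear":[0,-0.003,0.15],"hand":-1},{"delta_rot":[0,0,0],"linear":[0,-0.003,0.165],"hand":-1},{"delta_rot":[0,0,0],"linear":[0,-0.003,0.175],"hand":-1},{"delta_rot":[0,0,0],"linear":[0,-0.003,0.18],"hand":-1},{"delta_rot":[0,0,0],"linear":[0,-0.003,0.18],"hand":-1}]' 80
python3 - <<'E'
from station import bot
from h import *
print(bot.state()["wrist_force"],bot.state()["tool_pos"])
a=bot.snapshot("side")["img"][150:320,190:400,::-1]
cv2.imwrite("pics/s6.png",cv2.resize(a,None,fx=3.5,fy=3.5,interpolation=cv2.INTER_CUBIC))
E
```

```text
t: 9.03
tool_pos: [0.4718, -0.2975, 0.0216]
tool_rot: [3.141, -0.002, 1.662]
wrist_force: [-0.5, -0.6, -1.7]
gripper_width: 0.0084
finger_force: 79.0
[-0.53094155 -0.63473434 -1.74069608] [ 0.47183497 -0.29750398  0.02156128]
```

View pics/s6.png

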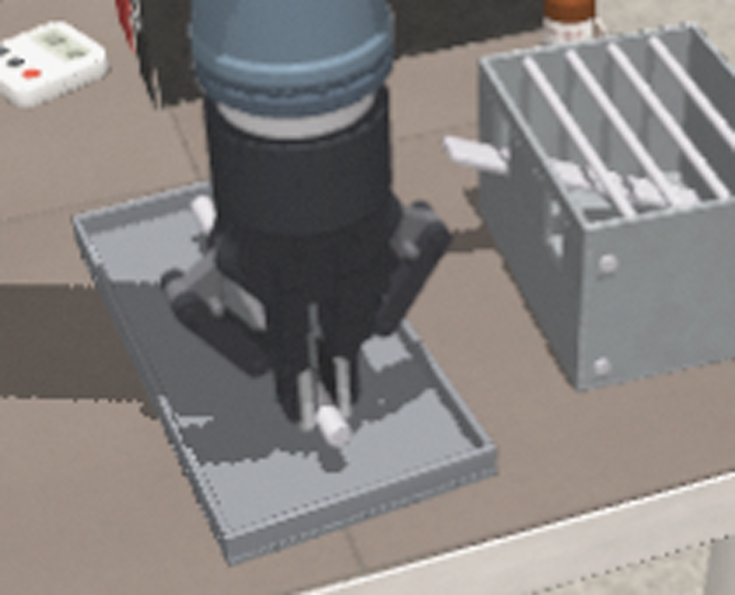

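The rod is over the tray with both ends inside its walls; the outer end is at crop (335,430) and the inner end at (203,212). I'll lower it gently the rest of the way.

```bash
python3 -m handwheel '[{"delta_rot":[0,0,0],"linear":[0,0,0.003],"hand":-1},{"delta_rot":[0,0,0],"linear":[0,0,0.006],"hand":-1},{"delta_rot":[0,0,0],"linear":[0,0,0.009],"hand":-1},{"delta_rot":[0,0,0],"linear":[0,0,0.012],"hand":-1},{"delta_rot":[0,0,0],"linear":[0,0,0.014],"hand":-1},{"delta_rot":[0,0,0],"linear":[0,0,0.014],"hand":-1}]' 60
```

```text
t: 9.58
tool_pos: [0.472, -0.2976, 0.008]
tool_rot: [3.14, -0.001, 1.662]
wrist_force: [-0.3, -0.8, -0.6]
gripper_width: 0.0087
finger_force: 79.0
```

```bash
python3 -m handwheel '[{"delta_rot":[0,0,0],"linear":[0,0,0.001],"hand":-1},{"delta_rot":[0,0,0],"linear":[0,0,0.002],"hand":-1},{"delta_rot":[0,0,0],"linear":[0,0,0.002],"hand":-0.7},{"delta_rot":[0,0,0],"linear":[0,0,0.002],"hand":-0.6},{"delta_rot":[0,0,0],"linear":[0,0,0.002],"hand":-0.5},{"delta_rot":[0,0,0],"linear":[0,0,0.002],"hand":-0.4},{"delta_rot":[0,0,0],"linear":[0,0,0.002],"hand":-0.2},{"delta_rot":[0,0,0],"linear":[0,0,0.002],"hand":-0.2}]' 30
python3 -m handwheel '[{"delta_rot":[0,0,0],"linear":[0,0,-0.005],"hand":-0.2},{"delta_rot":[0,0,0],"linear":[0,0,-0.015],"hand":-0.2},{"delta_rot":[0,0,0],"linear":[0,0,-0.03],"hand":-0.2},{"delta_rot":[0,0,0],"linear":[0,0,-0.05],"hand":-0.2},{"delta_rot":[0,0,0],"linear":[0,0,-0.075],"hand":-0.2},{"delta_rot":[0,0,0],"linear":[0,0,-0.1],"hand":-0.2},{"delta_rot":[0,0,0],"linear":[0,0,-0.13],"hand":-0.2},{"delta_rot":[0,0,0],"linear":[0,0,-0.16],"hand":-0.2},{"delta_rot":[0,0,0],"linear":[0,0,-0.19],"hand":-0.2},{"delta_rot":[0,0,0],"linear":[0,0,-0.2],"hand":-0.2},{"delta_rot":[0,0,0],"linear":[0,0,-0.2],"hand":-0.2},{"delta_rot":[0,0,0],"linear":[0,0,-0.2],"hand":-0.2}]'
python3 - <<'E'
from station import bot
from h import *
a=bot.snapshot("side")["img"][150:320,190:400,::-1]
cv2.imwrite("pics/s7.png",cv2.resize(a,None,fx=3.5,fy=3.5,interpolation=cv2.INTER_CUBIC))
E
```

```text
t: 10.25
tool_pos: [0.4724, -0.2978, 0.0065]
tool_rot: [3.14, -0.001, 1.662]
wrist_force: [0.1, 0.3, 0.2]
gripper_width: 0.0339
finger_force: 0.0
t: 11.25
tool_pos: [0.4718, -0.2981, 0.2068]
tool_rot: [3.139, -0.0, 1.662]
wrist_force: [0.1, -0.4, -0.0]
gripper_width: 0.0343
finger_force: 0.0
```

View pics/s7.png

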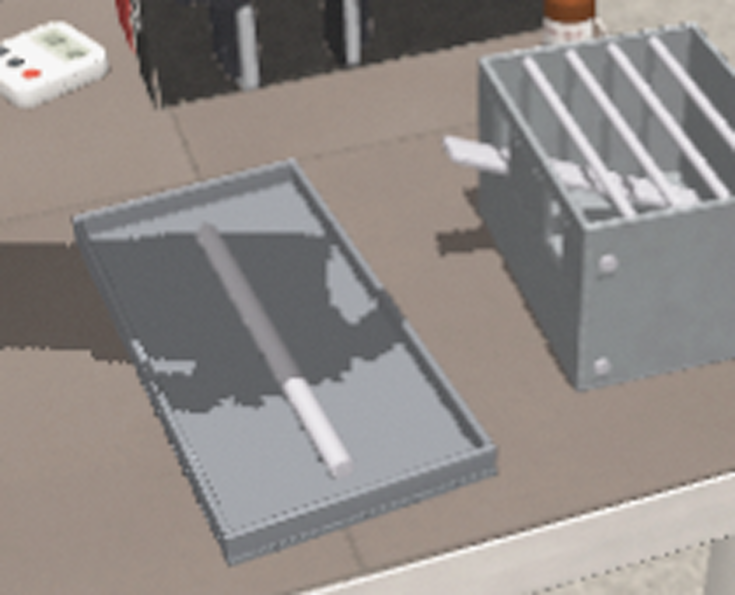

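The rod lies flat in the middle of the tray, from crop (205,230) to (340,468). The flat bar is still in its slot, and the gripper is well clear. I'll hand the job in.

```bash
python3 -c "
from station import bot
print(bot.close_job())"
```

```text
the job is handed in; nothing more can be done
None
```

I drew the rod out through its slot and laid it flat in the tray, left the flat bar in its slot, and handed the job in at about 11 s, with the gripper clear of everything.

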